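# Seat a sample puck in its nest and throw the toggle clamp

### The arm

A 6-joint arm with a two-finger parallel gripper is mounted at the origin on a cart in front of the work surface, level with it; the furniture and walls round the work are solid. World frame = base frame: x ahead of the robot, y to its left, z up, the work surface at z = 0. Lengths are in mm, angles in rad, forces in N, time in s.
With the tool pointing down it reaches from about 350 to 975 mm from the base axis. Payload 7.1 kg.
Tool frame: the origin (TCP) lies midway between the tips of the shut fingers; the grasp point (between the pads) lies ctrl.tcp_to_grasp behind it (ctrl.tcp_to_grasp is the distance from the TCP to the grasp point, in mm); z points along the fingers, y is the direction in which the jaws open and shut (so a half turn about z gives the same grasp; the last joint's range is limited). The gripper opens to 88 mm and grips with 3 to 60 N. Pads are 20 mm wide; open, the fingers measure 115 mm over their backs; the gripper's body (75 mm by 178 mm) begins 61 mm behind the grasp point.
Start: joints at [-1.188, 0.423, 1.63, -0, 1.089, -0.019], TCP at [244.438, -575.2, 222.675] pointing down, gripper open.
Joint ranges: [-3, 3], [-0.9, 2.11], [0.09, 2.58], [-1.31, 4.45], [0.11, 2.69], [-2.54, 2.54]. Speed limits (rad/s): [2.39, 2.39, 3.01, 3.14, 3.14, 3.14].

### API

Orientations are given as a rotation vector (axis times angle).
In Python, from workcell import ctrl gives the robot as it stands.
- The arm moves only by the tool play_rows, never from a script. Its argument "increments" is text: rows parted by semicolons, each of 5 numbers parted by spaces: the opening, from 0 (shut) to 1 (fully open), then the shift along the world's x, y, z in m, then the turn about the world's z in degrees. A call has 1 to 20 rows; each row shifts and turns the commanded pose from where the row before left it; what a row does not reach is not made up. A row lasts 1/10 s, in which the tool goes at most 50 mm and 8.59 degrees, less where a joint would pass 70% of its speed; a pose out of reach is approached as far as the arm can. A call is refused whole if a number of a shift passes 0.05 or a number of a turn 8.59, either way. A call with a gripper value outside its range is refused whole. The fingers move at their own pace and stop on an object; the grip force is fixed at half the most. Time passes only in rows, so rows that do not move let the fingers close. It gives the time, the measured TCP pose, the force and the opening at its end, in the units of the state.
- ctrl.get_obs(): the state, without advancing time (a new reading comes with each control period).
- ctrl.get_image(name): name is "scene" or "top" or "wrist"; returns a dict with "img" (400x640x3 uint8, red, green, blue), "range_z" (400x640 float32, mm along the optical axis (not along the pixel's ray), 0 where there is no reading), "vertical_fov" (degrees; the focal length in pixels is half the picture's height over the tangent of half this angle, whatever the lens; pixels are square), "cx", "cy" (the principal point, pixels), "origin" and "attitude" of the camera in the world. Camera axes: x right, y down, z forward; pixel columns grow to the right and rows downward; lengths in mm; the calibration is good to about 2 mm. A picture is of the moment at which its call begins.
- ctrl.close_job(): hands the job in, once; it reports no verdict.
The state is a dict: "t": time; "qpos": joint angles; "qvel": joint speeds; "joint_torque": joint torques, N m; "ee_pos": TCP position; "orientation": TCP orientation; "ft_force": force on the tool from outside, world axes, zero at the start; "moment": the same for the moment, N m; "width": finger opening in mm.
Only numpy, scipy, OpenCV 4.12 (cv2) and the standard library are available. Lean on these libraries where they do the work, as an engineer would, in place of code of your own. Each camera call takes 0.05 s, during which the arm holds its last target. There are 200 camera calls.

### The job

Using only pushes of the fingertips, slide the round cream puck along the channel of the metal nest until it stands fully home against the end stop. Then push this nest's own black-gripped lever (not the red-handled clamp elsewhere on the bench) over past its centre, so that it snaps across and the rubber foot of its clamp arm presses on the puck. Do not lift or tip the puck, and leave the loose objects around the nest where they are.

Things in the scene. Friction and masses are not known exactly. Their poses are not given: they have to be found in the camera images.
- nest: fixed metal nest, plate 150 x 120 x 10 mm; origin at the centre of its underside, on the work surface. Its x axis runs along the channel to the end stop (face at x = +46 mm, top 26 mm high, 55 mm wide). Two rails (x = -54 to +46 mm, inner faces at y = +-17.5 mm, tops 16 mm high) form the channel, open at -x. Clamp tower at x = +30, y = +45 mm, 42 mm high. Heights are above the work surface
- puck_center (a point): centre (half-way up) of the loose cream puck, an upright cylinder of 32 mm diameter and 20 mm height, 20 to 45 g, standing on the plate in the channel (its top 30 mm above the work surface). Fully home its centre is at x = +30 mm in the nest's frame, under the clamp's foot
- puck: the same cream puck; origin at the centre of its underside, z up along its axis
- lever_hinge (a point): point on the lever's hinge, at x = +30, y = +45, z = +36 mm in the nest's frame; the hinge axis is the nest's x axis, and it is fixed to the nest
- lever_tip (a point): top end of the clamp lever, 62.5 mm from the hinge point; its black round grip, 15 mm diameter, reaches from 25 to 62.5 mm from the hinge. Open, the lever leans 0.55 rad from upright to the nest's +y (away from the channel), closed, 0.55 rad to the nest's -y (over the channel)
- clamp_lever (a joint): angle of the lever, rad: 0 open, 0.55 upright, about 1.07 closed on the puck (1.10 if nothing is under the foot). An over-centre spring of at most 0.25 N m drives it to whichever end is nearer, so a push of about 2 to 6 N on the grip towards the nest's -y takes it to upright and it snaps on by itself
- clamp_arm: steel clamp arm, 10 mm wide, driven by the lever about the same hinge point (its origin). With the lever open it stands nearly upright, its end 90 mm above the work surface; with the lever closed it lies level to the nest's -y and its 14 mm rubber foot, 45 mm from the hinge, presses on the middle of the puck with about 4.5 N
- objective: bystander: upright loose microscope objective, 26 mm diameter, 46 mm high, beside the nest on its -y side; origin at the centre of its underside
- riser: bystander: loose aluminium block 35 x 35 x 32 mm, beside the nest on its +y side; origin at the centre of its underside
- small_puck: bystander: loose black puck, 30 mm diameter, 21 mm high, behind the nest's end stop; origin at the centre of its underside
There are look-alikes about, which are no part of the job. What is shaped like the puck but blue is not meant.

How it is judged (in metres and radians):
On the way, in this order (a step that is already met when the one before it is completed fails the run):
1. the puck is home against the end stop while the lever is still open (x of puck_center in the frame of nest above 0.027 m and value of joint clamp_lever below 0.3 rad), for 0.2 s.
2. the lever has snapped over to its closed position (value of joint clamp_lever above 1 rad), for 0.2 s.
At the end, for the whole second after the job is handed in: The puck stands flat in the channel within 3.5 mm of the end stop, at rest; the lever is closed (above 1.0 rad) and the clamp arm's foot presses on the puck with more than 1 N (x of puck_center in the frame of nest above 0.0265 m and z of puck_center in the frame of nest below 0.023 m and angle between puck_center's own z axis and vertical below 0.1 rad and value of joint clamp_lever above 1 rad and contact force between clamp_arm and puck above 1 N and linear speed of puck below 0.01 m/s); the robot touches nothing.
It fails at once if the puck is lifted more than 7 mm off the nest's plate (z of puck_center in the frame of nest above 0.027 m).
It fails at once if the puck is tipped (angle between puck_center's own z axis and vertical above 0.35 rad).
It fails at once if a loose object beside the nest is moved by more than 15 mm (distance of any of objective, riser, small_puck from where it was at the start of the episode above 0.015 m).
It also fails if it takes over 45 s, if anything falls off the work surface, if the arm or the gripper's body presses on something with over 40 N, if the wrist force passes 120 N, or if a joint passes its speed limit or range.

## Working session

There is one attempt and no reset: what is moved stays moved. The work goes in short steps, Python scripts to look and compute and a tool call to move; the robot and the scene stay as the last step left them, time stands still between calls to the robot, and variables do not carry over. Pictures are saved under pics/ and viewed, on a budget of 10 in all, crops included, one or two more only if the job needs it, and the job is handed in when it is done.

Besides the shell and the picture viewer there is one more tool, called after "Call:" by a JSON object that holds its "op" and its "data". play_rows: Moves the arm, as the interface text tells. Its arguments: {"type":"object","properties":{"increments":{"type":"string"}},"required":["increments"]}

```bash
mkdir -p pics; cat > h.py <<'E'
import numpy as np, cv2
from workcell import ctrl
def grab(n):
    d=ctrl.get_image(n); d['f']=200/np.tan(np.radians(d['vertical_fov'])/2)
    a=np.array(d['attitude'],float)
    d['R']=a if a.shape==(3,3) else cv2.Rodrigues(a)[0]; d['o']=np.array(d['origin'],float); return d
def ray(d,u,v):
    return d['R']@np.array([(u-d['cx'])/d['f'],(v-d['cy'])/d['f'],1.])
def plane(d,u,v,z):
    r=ray(d,u,v); return d['o']+r*(z-d['o'][2])/r[2]
def cloud(d):
    v,u=np.mgrid[:400,:640]; Z=d['range_z']
    P=np.stack([(u-d['cx'])/d['f']*Z,(v-d['cy'])/d['f']*Z,Z],-1)@d['R'].T+d['o']; P[Z==0]=np.nan; return P
def proj(d,p):
    c=d['R'].T@(np.array(p)-d['o']); return c[0]/c[2]*d['f']+d['cx'],c[1]/c[2]*d['f']+d['cy']
E
python3 - <<'E'
from h import *
ims=[]
for n in ['scene','top','wrist']:
    d=grab(n); print(n,d['o'],d['attitude'],d['f'],d['cx'],d['cy']); cv2.imwrite(f'pics/{n}0.png',d['img'][:,:,::-1])
print(ctrl.get_obs())
E
```

```text
scene [ 312.43992226 -706.84719203  486.6631661 ] [-2.03055876  0.49853439 -0.27640203] 464.81827917878854 308.5409738287019 200.17877921525533
top [ 484.54607305  -52.6499136  1138.89908959] [-2.12091405  2.14885345 -0.14007384] 514.6792115588946 318.41686216707507 199.0863204145276
wrist [ 309.98836891 -547.949507    384.53420729] [ 2.43112223 -1.60557266 -0.21536736] 357.327026160719 314.32138342421916 200.01351459566425
{'t': 0.15, 'qpos': array([-1.18801386e+00,  4.23651474e-01,  1.63044587e+00,  1.51742142e-05,
        1.08859538e+00, -1.89703641e-02]), 'qvel': array([ 3.65318990e-04, -2.61524885e-03, -1.21475890e-03,  3.61065261e-04,
        5.80112790e-05,  1.70821391e-03]), 'joint_torque': array([-7.55290457e-04, -5.44986570e+01, -2.73919147e+01,  6.43753842e-02,
        2.03850801e-02, -7.37576579e-05]), 'ee_pos': array([ 244.29263089, -574.8514884 ,  222.11585515]), 'orientation': array([-3.07736143e+00, -6.26609122e-01,  2.91735187e-04]), 'ft_force': array([-0.2240415 , -0.29684406, -0.82978486]), 'moment': array([ 0.0674728 , -0.01135229, -0.03042884]), 'width': 88.01120285419032}
```

View pics/top0.png

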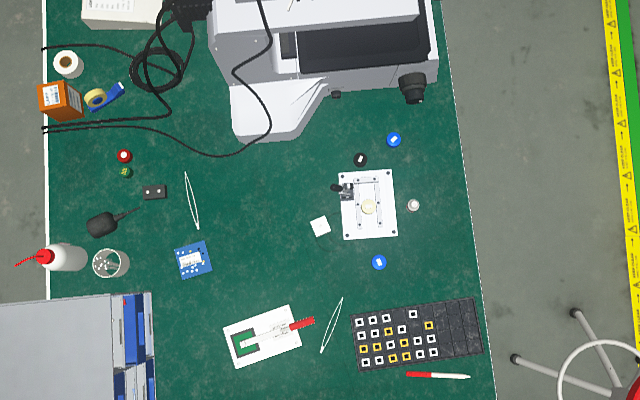

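View pics/scene0.png

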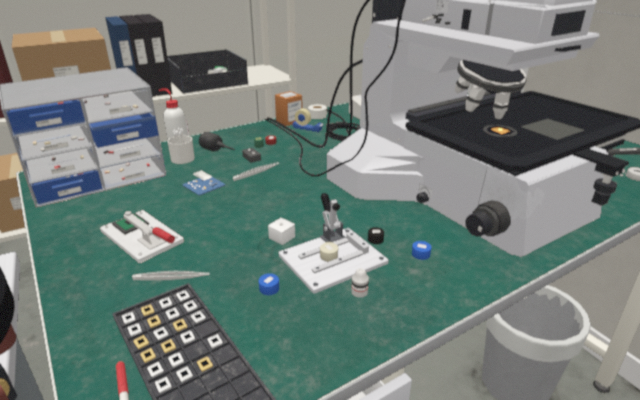

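The top view shows the nest at about (368,204), with its end stop up the picture (world +x). The lever is at (346,190), the cream puck at (368,206), the objective at (413,205), the black puck at (360,159) and the riser at (320,226). The scene view agrees with this.

```bash
python3 - <<'E'
from h import *
d=grab('top'); I=d['img'].astype(int); P=cloud(d)
print('table z',np.nanmedian(P[270:290,300:340,2]))
hsv=cv2.cvtColor(d['img'],cv2.COLOR_RGB2HSV)
roi=np.zeros((400,640),bool); roi[160:250,332:402]=1
# plate: not green
m=(roi&~((hsv[...,0]>60)&(hsv[...,0]<95)&(hsv[...,1]>90))&(hsv[...,2]>150)).astype(np.uint8)
c=max(cv2.findContours(m,cv2.RETR_EXTERNAL,cv2.CHAIN_APPROX_NONE)[0],key=cv2.contourArea)
r=cv2.minAreaRect(c); b=cv2.boxPoints(r); W=np.array([plane(d,u,v,10) for u,v in b]); print(r,'\n',W.round(1),W.mean(0))
print('sides',[np.linalg.norm(W[i]-W[i-1]).round(1) for i in range(4)])
# puck cream by colour
def blob(mask,z,name,d):
    n,l,s,ce=cv2.connectedComponentsWithStats(mask.astype(np.uint8))
    if n<2: print(name,'none');return
    i=1+np.argmax(s[1:,4]); (u,v),rr=cv2.minEnclosingCircle(cv2.findContours((l==i).astype(np.uint8),0,2)[0][0])
    print(name,ce[i].round(1),s[i],plane(d,*ce[i],z).round(1)); return ce[i]
cr=(hsv[...,0]>12)&(hsv[...,0]<35)&(hsv[...,1]>35)
pu=blob(cr&roi,30,'puck',d)
s=grab('scene'); hs=cv2.cvtColor(s['img'],cv2.COLOR_RGB2HSV)
r2=np.zeros((400,640),bool); r2[235:265,310:350]=1
ps=blob((hs[...,0]>12)&(hs[...,0]<35)&(hs[...,1]>35)&r2,25,'puck scene',s)
a,b2=ray(d,*pu),ray(s,*ps); t=np.linalg.lstsq(np.c_[a,-b2],s['o']-d['o'],rcond=None)[0]
print('tri',d['o']+a*t[0],s['o']+b2*t[1])
for dd,n in((d,'top'),(s,'scene')):
  x,y=(300,130) if n=='top' else (265,180)
  cv2.imwrite(f'pics/{n}_c.png',cv2.resize(dd['img'][y:y+130,x:x+140,::-1],None,fx=5,fy=5,interpolation=2)[:600])
E
```

```text
table z 2.384706449991654
((367.61175537109375, 203.95294189453125), (67.95309448242188, 54.76130676269531), 85.60128784179688) 
 [[ 715.2  -76.2   10. ]
 [ 722.8 -198.2   10. ]
 [ 571.4 -204.6   10. ]
 [ 563.8  -85.    10. ]] [ 643.29548636 -141.02652387   10.        ]
sides [np.float64(151.7), np.float64(122.2), np.float64(151.6), np.float64(119.8)]
puck [364.  207.4] [361 200   9  14  24] [ 632.3 -131.6   30. ]
puck scene [328.2 255.2] [321 250  16  11 113] [ 628.3 -152.    25. ]
tri [ 634.94536885 -133.02721137    9.87084267] [ 638.30314855 -134.48061575   10.42160694]
```

View pics/top_c.png

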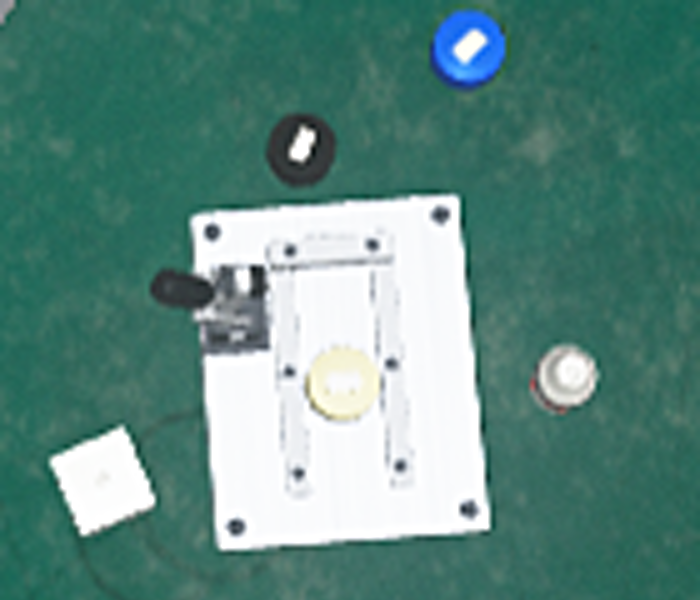

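View pics/scene_c.png

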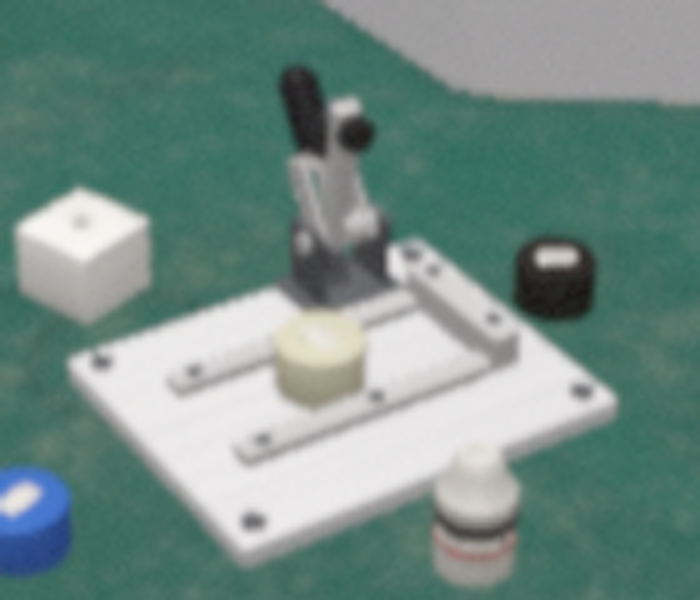

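The crops show the puck top at about (368.6,206.4) in the top view and (329,247) in the scene view. The lever leans away from the channel (open), and the clamp arm stands upright with its foot facing -y.

```bash
python3 - <<'E'
from h import *
print('t2g',ctrl.tcp_to_grasp, [a for a in dir(ctrl) if a[0]!='_'])
d=grab('top'); s=grab('scene')
T=lambda x,y:(300+x/5-.4,130+y/5-.4); S=lambda x,y:(265+x/5-.4,180+y/5-.4)
def tri(n,p,q):
    a,b=ray(d,*T(*p)),ray(s,*S(*q)); t=np.linalg.lstsq(np.c_[a,-b],s['o']-d['o'],rcond=None)[0]
    A,B=d['o']+a*t[0],s['o']+b*t[1]; print(n,((A+B)/2).round(1),'gap',np.linalg.norm(A-B).round(1)); return (A+B)/2
tri('pucktop',(343,382),(320,335))
sc=[tri('screw -x+y',(236,527),(101,362)),tri('-x-y',(469,510),(253,522)),tri('+x-y',(440,215),(582,392)),tri('+x+y',(212,232),(413,256))]
C=np.mean(sc,0); ex=(sc[2]+sc[3]-sc[0]-sc[1])[:2]; ey=(sc[3]+sc[0]-sc[1]-sc[2])[:2]
print('C',C,'yaw',np.arctan2(ex[1],ex[0]),np.arctan2(-ey[0],ey[1]))
tri('levertip',(165,288),(297,75))
tri('objective top',(572,370),(476,455)); tri('riser top',(102,481),(83,217)); tri('blk',(303,148),(556,256))
R=cv2.Rodrigues(ctrl.get_obs()['orientation'])[0]; print(R.round(3)); print('cam off',R.T@(grab('wrist')['o']-ctrl.get_obs()['ee_pos']))
E
```

```text
t2g 18.700000000000003 ['Unreachable', 'close_job', 'get_image', 'get_obs', 'tcp_to_grasp']
pucktop [ 635.1 -140.5   33.2] gap 0.6
screw -x+y [574.2 -93.7  13.1] gap 0.1
-x-y [ 580.3 -195.5   13.3] gap 0.1
+x-y [ 711.9 -187.1   13. ] gap 0.0
+x+y [706.1 -85.7  12.1] gap 0.4
C [ 643.1484357  -140.48136895   12.86921501] yaw 0.06227036585839949 0.05840702912316594
levertip [668.  -63.7  88.5] gap 0.9
objective top [ 636.2 -236.7   47.7] gap 1.0
riser top [593.7 -35.8  35.1] gap 1.3
blk [ 741.2 -126.4   24.5] gap 1.2
[[ 0.92   0.391 -0.   ]
 [ 0.391 -0.92   0.   ]
 [-0.    -0.    -1.   ]]
cam off [  70.97713756    0.7762361  -162.48139326]
```

All the triangulated points agree with the given sizes, apart from a camera bias of about +3 mm in z. The nest centre is (643,-140.5) with yaw 0.060. The puck is at nest x≈-8, and the lever tip is at nest (30,75). Next I'll travel to behind the puck with the fingers shut.

Call:
{"op": "play_rows", "data": {"increments": "0 0.0236 0.0288 0 -1.3;0 0.0236 0.0288 0 -1.3;0 0.0236 0.0288 0 -1.3;0 0.0236 0.0288 0 -1.3;0 0.0236 0.0288 0 -1.3;0 0.0236 0.0288 0 -1.3;0 0.0236 0.0288 0 -1.3;0 0.0236 0.0288 0 -1.3;0 0.0236 0.0288 0 -1.3;0 0.0236 0.0288 0 -1.3;0 0.0236 0.0288 0 -1.3;0 0.0236 0.0288 0 -1.3;0 0.0236 0.0288 0 -1.3;0 0.0236 0.0288 0 -1.3;0 0.0236 0.0288 0 -1.3;0 0 0 0 0;0 0 0 0 0"}}

```text
t: 2.1
ee_pos: [598.5, -142.6, 222.4]
orientation: [3.14, 0.1, -0.001]
ft_force: [-0.6, -1.0, -0.2]
width: 0.3
```

Call:
{"op": "play_rows", "data": {"increments": "0 0 0 -0.03 0;0 0 0 -0.03 0;0 0 0 -0.03 0;0 0 0 -0.03 0;0 0 0 -0.03 0;0 0 0 -0.02 0;0 0 0 -0.015 0;0 0 0 -0.01 0;0 0 0 -0.0084 0;0 0 0 0 0;0 0 0 0 0"}}

```text
t: 3.2
ee_pos: [598.9, -143.4, 19.9]
orientation: [3.14, 0.097, 0.001]
ft_force: [0.6, 0.1, -0.4]
width: 0.6
```

```bash
python3 - <<'E'
from h import *
w=grab('wrist'); cv2.imwrite('pics/w1.png',w['img'][:,:,::-1])
s=grab('scene'); cv2.imwrite('pics/s1.png',cv2.resize(s['img'][160:300,255:405,::-1],None,fx=4,fy=4,interpolation=2))
print(ctrl.get_obs()['ee_pos'])
E
```

```text
[ 599.11317908 -143.33027248   20.17344835]
```

View pics/w1.png

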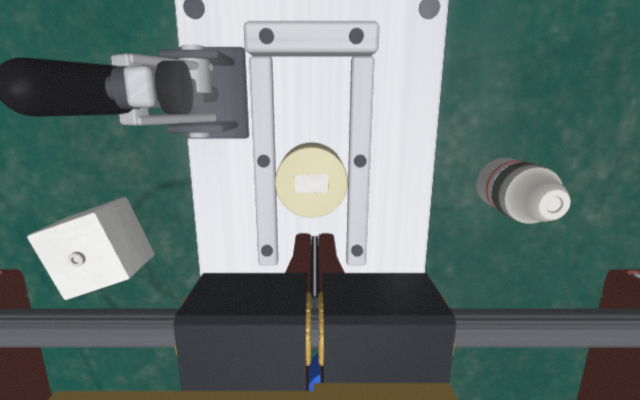

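View pics/s1.png

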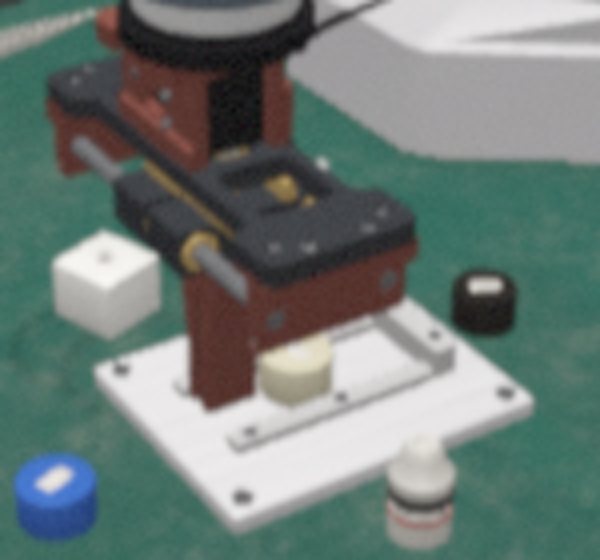

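The fingers stand just behind the puck and on its axis (wrist view: tips at (316,238), puck centre (311,182)). I'll check how far the gripper body clears the clamp arm and lever before pushing.

```bash
python3 - <<'E'
from h import *
w=grab('wrist'); P=cloud(w)
def q(n,r0,r1,c0,c1):
    p=P[r0:r1,c0:c1].reshape(-1,3); p=p[~np.isnan(p[:,0])]
    r=p[:,:2]-[643,-140.5]; c,s=np.cos(.06),np.sin(.06); N=np.c_[r@[c,s],r@[-s,c],p[:,2]]
    print(n,np.percentile(N,[2,50,98],axis=0).round(1).tolist())
q('box top front',275,320,190,300);q('box front face',325,390,190,300);q('rail',315,345,20,160);q('red R',280,380,610,638);q('finger',240,270,297,308)
q('arm foot',65,110,162,190);q('arm',70,105,125,158);q('lever tip',65,110,5,40);q('puck',165,200,290,335);q('stop',30,45,280,340);q('plate',100,150,385,410)
E
```

```text
box top front [[-65.2, 2.3, 3.1], [-11.5, 13.2, 116.8], [-10.8, 63.4, 124.2]]
box front face [[-27.0, 2.0, 123.6], [-19.7, 12.1, 124.7], [-12.8, 22.3, 125.8]]
rail [[-21.9, 31.7, 115.5], [-18.4, 45.8, 117.9], [-16.3, 59.9, 119.4]]
red R [[-36.0, -75.1, 104.0], [-18.7, -73.6, 112.6], [-12.7, -63.1, 119.1]]
finger [[-33.8, 1.6, 29.7], [-33.3, 3.8, 46.0], [-32.7, 6.3, 59.2]]
arm foot [[25.6, 32.8, 78.9], [31.1, 34.5, 86.5], [36.6, 38.4, 88.5]]
arm [[26.9, 38.9, 85.9], [31.0, 42.1, 89.2], [34.9, 47.7, 90.7]]
lever tip [[25.5, 68.4, 86.2], [30.8, 71.5, 89.4], [36.1, 76.7, 91.4]]
puck [[-13.5, -9.6, 29.3], [-5.9, -0.2, 30.5], [1.6, 9.3, 31.9]]
stop [[50.4, -10.6, 25.2], [53.0, 0.7, 26.6], [55.7, 12.5, 28.0]]
plate [[6.5, -46.1, 9.2], [17.8, -40.2, 10.5], [28.4, -34.4, 11.8]]
```

The clearance is good: the arm top is about 90 and the underside of the gripper body about 100. I'll push slowly along the channel.

Call:
{"op": "play_rows", "data": {"increments": "0 0.004 0.00024 0 0;0 0.004 0.00024 0 0;0 0.003 0.00018 0 0;0 0.003 0.00018 0 0;0 0.003 0.00018 0 0;0 0.003 0.00018 0 0;0 0.003 0.00018 0 0;0 0.003 0.00018 0 0;0 0.003 0.00018 0 0;0 0.003 0.00018 0 0;0 0.003 0.00018 0 0;0 0.003 0.00018 0 0;0 0.003 0.00018 0 0;0 0.002 0.00012 0 0;0 0.001 0.00006 0 0;0 0 0 0 0"}}

```text
t: 4.95
ee_pos: [642.6, -140.5, 19.3]
orientation: [3.14, 0.097, 0.0]
ft_force: [-0.6, 0.1, -0.5]
width: 0.4
```

```bash
cat > m.py <<'E'
from h import *
o=ctrl.get_obs(); print(o['t'],o['ee_pos'],o['ft_force'])
w=grab('wrist'); P=cloud(w); hsv=cv2.cvtColor(w['img'],cv2.COLOR_RGB2HSV)
r=P[...,:2]-[643,-140.5]; c,s=np.cos(.06),np.sin(.06); x=r@[c,s]; y=r@[-s,c]; z=P[...,2]
m=(abs(y)<20)&(z>27)&(z<34)&(x>-25)&(x<60)&(hsv[...,0]>15)&(hsv[...,0]<35)&(hsv[...,1]>30)
print('puck top x',np.percentile(x[m],[1,99]),'y',np.percentile(y[m],[1,99]),m.sum(),'z',np.percentile(z[m],[2,98]))
a=(abs(x-31)<8)&(z>60)&(y>20)&(z<98)&(w['range_z']>60)
if a.sum(): print('lever/arm y',np.percentile(y[a],[2,98]),'zmax',z[a].max(),a.sum())
st=(abs(y)<15)&(z>23)&(z<28.5)&(x>40)&(x<62); print('stop x',np.percentile(x[st],[1,99]))
E
python3 m.py
```

```text
4.95 [ 642.58052016 -140.54712434   19.27227294] [-0.59694179  0.08315709 -0.53353618]
puck top x [11.84908105 41.9415628 ] y [-15.44406787  14.06091542] 3264 z [28.79115786 31.71570672]
lever/arm y [33.1913004  76.26144078] zmax 92.30602964777083 8847
stop x [41.06613237 58.8097508 ]
```

Call:
{"op": "play_rows", "data": {"increments": "0 0.001 0.00006 0 0;0 0.001 0.00006 0 0;0 0.001 0.00006 0 0;0 0.0005 0 0 0;0 0 0 0 0"}}

```text
t: 5.5
ee_pos: [646.0, -140.4, 19.3]
orientation: [3.14, 0.097, 0.0]
ft_force: [0.6, -0.2, 0.4]
width: 0.2
```

```bash
python3 m.py
```

```text
5.5 [ 646.02251789 -140.38939162   19.27622052] [ 0.62604824 -0.2285346   0.44343516]
puck top x [15.04706879 45.23902399] y [-15.57549157  13.87562131] 3258 z [28.80406593 31.72035087]
lever/arm y [33.2412371  76.22295619] zmax 91.9685673962166 8839
stop x [42.51555075 58.85013121]
```

Call:
{"op": "play_rows", "data": {"increments": "0 0.0005 0.00003 0 0;0 0.0005 0.00003 0 0;0 0.0005 0.00003 0 0;0 0.0005 0.00003 0 0;0 0 0 0 0"}}

```text
t: 6.05
ee_pos: [647.5, -140.3, 19.2]
orientation: [-3.14, -0.097, 0.002]
ft_force: [-1.9, -0.5, 1.8]
width: 0.2
```

```bash
python3 m.py
```

```text
6.05 [ 647.46559948 -140.25678672   19.17999636] [-1.8868159  -0.52679336  1.76940284]
puck top x [16.43710882 46.58653131] y [-15.62049067  13.78494866] 3260 z [28.96841461 31.73574341]
lever/arm y [33.20814795 76.30325534] zmax 92.06655575490441 8848
stop x [43.07618106 58.99545923]
```

Call:
{"op": "play_rows", "data": {"increments": "0 0.0005 0.00003 0 0;0 0.0005 0.00003 0 0;0 0 0 0 0;0 0 0 0 0"}}

```text
t: 6.5
ee_pos: [647.6, -140.2, 19.1]
orientation: [-3.14, -0.097, 0.004]
ft_force: [-6.7, -0.8, 4.6]
width: 0.4
```

```bash
python3 m.py
```

```text
6.5 [ 647.6112057  -140.18461711   19.13418672] [-6.66892594 -0.8319013   4.64208396]
puck top x [16.26725547 46.6825291 ] y [-15.78473692  13.76317632] 3270 z [28.84505423 31.71039664]
lever/arm y [33.21375772 76.27249306] zmax 92.84109500015407 8868
stop x [43.12332839 58.99944674]
```

The puck is home: the arm stalled and the force rose to 6.7 N. Now I'll retreat, rise, and go round to the +y side of the lever.

Call:
{"op": "play_rows", "data": {"increments": "0 -0.005 -0.0003 0 0;0 -0.015 -0.0009 0 0;0 -0.02 -0.0012 0 0;0 0 0 0.02 0;0 0 0 0.04 0;0 0 0 0.04 0;0 0 0 0.04 0;0 0.012 0.023 0 0;0 0.012 0.023 0 0;0 0.012 0.023 0 0;0 0.012 0.023 0 0;0 0.0107 0.0235 0 0;0 0 0 -0.03 0;0 0 0 -0.03 0;0 0 0 -0.02 0;0 0 0 -0.007 0;0 0 0 0 0;0 0 0 0 0"}}

```text
t: 8.35
ee_pos: [668.5, -27.2, 73.3]
orientation: [3.14, 0.096, 0.003]
ft_force: [0.7, 0.3, 0.4]
width: 0.7
```

```bash
python3 m.py; python3 - <<'E'
from h import *
w=grab('wrist'); cv2.imwrite('pics/w2.png',w['img'][:,:,::-1])
E
```

```text
8.35 [668.51373639 -27.1912576   73.27897328] [0.65078268 0.33922797 0.39344776]
puck top x [17.33252577 46.74520059] y [-14.98754196  14.89822052] 1721 z [27.98564192 31.62377278]
lever/arm y [ 34.31777333 110.13442737] zmax 91.52601775596179 3018
stop x [41.44776135 59.20658325]
```

View pics/w2.png

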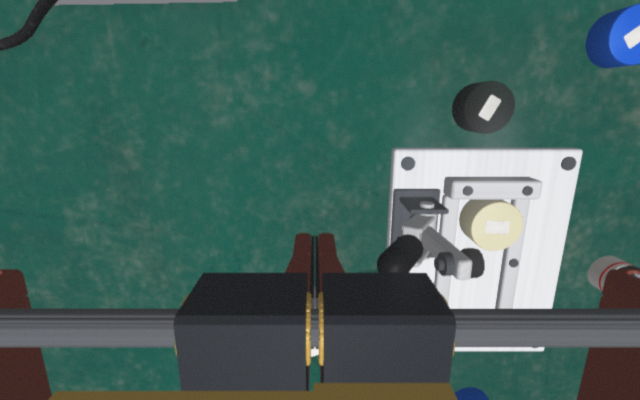

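The puck stays home (touching the stop in the view). The shut fingers are in line with the lever, on its +y side, so I'll push towards -y.

Call:
{"op": "play_rows", "data": {"increments": "0 0.0003 -0.005 0 0;0 0.0003 -0.005 0 0;0 0.0003 -0.005 0 0;0 0.0002 -0.003 0 0;0 0.0002 -0.003 0 0;0 0.0002 -0.003 0 0;0 0.0002 -0.003 0 0;0 0.0002 -0.003 0 0;0 0.0002 -0.003 0 0;0 0.0002 -0.003 0 0;0 0.0002 -0.003 0 0;0 0.0002 -0.003 0 0;0 0.0002 -0.003 0 0;0 0.0002 -0.003 0 0;0 0.0002 -0.003 0 0;0 0 0 0 0"}}

```text
t: 10.05
ee_pos: [670.8, -78.8, 72.0]
orientation: [3.14, 0.096, -0.001]
ft_force: [-0.8, -0.4, 0.4]
width: 0.4
```

```bash
python3 m.py
```

```text
10.05 [670.75864036 -78.84510903  72.00847495] [-0.78287253 -0.44375366  0.43837477]
puck top x [24.93753514 46.81193472] y [-15.41435795  14.46873062] 992 z [27.81101085 31.6841491 ]
lever/arm y [20.82083957 58.88722738] zmax 95.38912597769885 1575
stop x [42.1748399 59.0264052]
```

The force is near zero, so the lever has probably snapped over. I'll back off and check.

Call:
{"op": "play_rows", "data": {"increments": "0 0 0.015 0 0;0 0 0.03 0 0;0 0 0.02 0.01 0;0 0 0 0.04 0;0 0 0 0.04 0;0 -0.03 0 0.04 0;0 -0.04 0 0.02 0;0 -0.04 0 0 0;0 -0.04 0 0 0;0 0 0 0 0;0 0 0 0 0"}}

```text
t: 11.2
ee_pos: [521.2, -12.3, 223.5]
orientation: [3.14, 0.098, 0.003]
ft_force: [1.1, -0.1, 1.0]
width: 0.6
```

```bash
python3 m.py; python3 - <<'E'
from h import *
s=grab('scene');t=grab('top')
a=cv2.resize(s['img'][190:310,255:405],(600,480),interpolation=2)
b=cv2.resize(t['img'][140:260,330:380],(200,480),interpolation=2)
cv2.imwrite('pics/fin.png',np.hstack([a,b])[:,:,::-1])
E
```

```text
11.2 [521.16623428 -12.34745516 223.47397889] [ 1.11454899 -0.09624554  0.96127447]
puck top x [15.66065464 40.1762813 ] y [-15.34744931  14.03353361] 402 z [27.59562934 32.54615906]
lever/arm y [20.60354496 36.84144028] zmax 92.72356525948692 657
stop x [47.5442469  48.12941728]
```

View pics/fin.png

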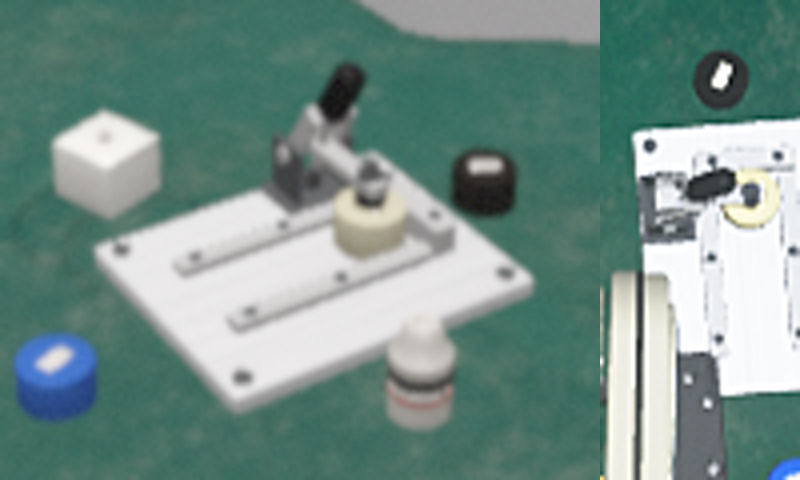

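The lever leans over the channel, the arm lies level with its foot on the middle of the puck, and the puck is against the stop. The bystanders have not moved and the robot is clear, so I'm handing in.

```bash
python3 -c "
from workcell import ctrl
print(ctrl.close_job())"
```

```text
the job is handed in; nothing more can be done
None
```

The puck is home against the end stop, the nest's own lever is snapped over, and the job is handed in at about 11 s of the 45 s allowed. No verdict was reported.

**What I did:** I pushed the puck along the channel with the shut fingertips until the arm stalled against the stop at 6.7 N. Then I went round to the +y side and pushed the black-gripped lever towards -y past its centre. The push force was back near zero at the end, and I withdrew the arm clear of everything.

**Last checks:**
- **Lever and clamp:** the final picture shows the lever leaning over the channel, the arm level and its foot on the middle of the puck. I judged this by eye; I did not measure the lever angle or the foot force.
- **Puck:** it stands flat against the end stop. Before the clamp closed, the wrist camera put its centre at nest x ≈ 31.5 mm against the nominal 30 mm. That 1.5 mm fits the stated calibration error. After closing, the arm hid part of the puck, so there is no clean final number.
- **Loose objects:** the objective, riser and black puck look unmoved in the final picture, but I did not measure them again.
- **Disagreement:** points measured from the two fixed cameras read about 3 mm too high (for example, the puck top at 33.2 mm instead of 30 mm). The wrist depth agreed with the given heights.

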